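Seat an acrylic pack in its engraving nest with the ratchet push clamp

TASK

Lay the loose green-topped acrylic pack flat between the two white guide rails of the nest, in front of the open jaw. Then pump the red trigger of the ratchet clamp until the jaw has pushed the pack fully home against the steel stop and presses it there firmly, with about 20 N (well over 15 N for a moment, never above 30 N or the acrylic cracks). Finally press the yellow release button so that the jaw springs all the way back and leaves the pack seated; never push the jaw itself, and leave the brush, the spanner and the brass nut where they are.

Things in the scene. Friction and masses are not known exactly. Their poses are not given: they have to be found in the camera images.
- fixture: Aluminium base plate (375 x 116 mm, 10 mm thick, fixed) carrying clamp and nest. Origin at table height; the plate spans x -199 to +176 mm. Its x axis is the push direction: blue clamp housing (80 x 54 mm, x -120 to -40, top at z 78 mm) with trigger on the -x side, nest and dark steel stop (z 34 mm) on the +x side; z up. The red jaw is 44 mm wide, its top at z 50 mm.
- nest_mouth (a point): Point on the nest floor (plate top, z 10 mm) midway between two white guide rails (57 mm apart, along the fixture's x from 54 mm before to 36 mm after this point, tops at z 17 mm). Lay the pack with its underside centre here, within 15 mm along x and 3 mm across, its long side along x: it then lies clear of the jaw and of the side buttons. Axes as the fixture.
- nest_home (a point): Point on the nest floor, 41 mm beyond nest_mouth along x, where the pack's underside centre is when fully home against the stop (35 mm further). Two orange sprung side buttons (28 mm discs, tops at z 23 mm, 21 mm beyond this point) stand 2.5 mm each into the way and grip the pack when home; pushing it takes 1 N before them and up to 6 to 12 N past them.
- blank: The pack: seven acrylic sheets in one solid block, green top with pale bars, 70 (its x) x 50 (its y) x 28 mm high, 0.09 to 0.15 kg; origin at the centre of its underside, z up. Loose on the table at the start. It fits the rails only with its 70 mm side along the push direction, either way round. Grip it across the 50 mm, fingertips at least 10 mm above its underside so that they clear the rails.
- jaw (a joint): Advance of the ratchet jaw carriage, m: 0 fully open, 0.078 at most; starts up to 0.012. One click is 4 mm, a full trigger stroke 12 mm (short or loaded strokes 4 or 8). As the trigger comes up the jaw backs off by up to 4 mm to the last click, so the squeeze drops then. Otherwise it does not come back until the release is pressed; then a spring takes it to 0 in about 1 s.
- jaw_face (a point): Centre of the black rubber face of the jaw pad (44 mm wide, 22 mm high). The pad is sprung in the carriage: 3.5 N per mm of squeeze. With the jaw at 0 it is 130 mm short of the stop's face.
- trigger (a joint): Angle of the red trigger, rad: 0 up at rest, 0.30 fully squeezed (end stop; force felt there tells nothing of the jaw). A spring brings it up again.
- trigger_pad (a point): Middle of the top of the red trigger paddle (44 x 30 mm), 86 mm above the table at rest; press straight down, full stroke 24 mm (pivot 80 mm towards the nest), let it come right up between strokes. Steady, it takes about 5 N with the jaw free, 9 to 12 N past the side buttons, 15 N at 15 N on the jaw, 19 N at 20 N, 25 N at 30 N; it grows about 2 N per mm. Moving adds brief peaks.
- release (a joint): Travel of the yellow release button, m: 0 up, 0.009 fully down; the ratchet is free from about 0.006.
- release_top (a point): Centre of the top of the yellow release button (24 mm diameter, on the housing, 94 mm above the table, 109 mm along the fixture's x from trigger_pad). Press straight down: it moves 9 mm, takes about 2 N to start and 4 N fully down, up to 15 N in between while the jaw is tight; keep it down about 1 s.
- brush: Bystander: bench brush lying on the table, leave it.
- spanner: Bystander: collet spanner lying on the table, leave it.
- collet_nut: Bystander: brass collet nut, 32 mm diameter, 22 mm high, leave it.

How it is judged:
By the outcome, as a careful person would: the job done as asked, in the order asked, and still so for the second after the job is handed in, with the robot touching nothing.
It also fails if it takes over 72 s, if anything falls off the work surface, if the arm or the gripper's body presses on something with over 40 N, if the wrist force passes 120 N, or if a joint passes its speed limit or range.

ROBOT

A 6-joint arm with a two-finger parallel gripper is mounted at the origin on the work surface. World frame = base frame: x ahead of the robot, y to its left, z up, the work surface at z = 0. Lengths are in m, angles in rad, forces in N, time in s.
With the tool pointing down it reaches from about 0.325 to 0.9 m from the base axis. Payload 6.1 kg.
Tool frame: the origin (TCP) lies at the centre of the arm's flange, where the gripper is bolted on; the fingertips stand 173 mm ahead of it and the grasp point (between the pads) lies 155 mm ahead of it (arm.grip_point_offset is the distance from the TCP to the grasp point, in m); z points along the fingers, y is the direction in which the jaws open and shut (so a half turn about z gives the same grasp; the last joint's range is limited). The gripper opens to 85 mm and grips with 20 to 120 N. Pads are 22 mm wide; open, the fingers measure 114 mm over their backs; the gripper's body (76 mm by 85 mm) begins 54 mm behind the grasp point. The pads swing forward as they close: fully open they stand 13 mm farther back than shut.
Start: joints at [-1.412, 0.22, 1.526, -0, 1.395, -0.126], TCP at [0.176, -0.6, 0.405] pointing down, gripper open.
Joint ranges: [-2.98, 2.98], [-0.91, 2.08], [0.09, 2.57], [-1.24, 4.39], [0.2, 2.65], [-2.68, 2.68]. Speed limits (rad/s): [2.57, 2.57, 3.01, 3.14, 3.14, 3.14].

INTERFACE

Orientations are given as a rotation vector (axis times angle).
In Python, from workcell import readout, viewer, arm gives the robot as it stands.
- The arm moves only by the shell command python3 -m handwheel 'ROWS' [FORCE]. ROWS is JSON, a list of rows, each a list of 7 numbers: the shift along the tool's x, y, z in mm, then the turn, a rotation vector about the tool's x, y, z in rad, then the closure, from 0 (fully open) to 1 (shut). In form: [[tx, ty, tz, rx, ry, rz, fingers], ...]. A call has 1 to 12 rows; each row is the pose to reach, as a shift and turn from the pose measured when the call began, along the tool's axes at that moment; what a row does not reach only later rows make up. A row lasts 1/10 s, in which the tool goes at most 50 mm and 8.59 degrees, less where a joint would pass 70% of its speed; a pose out of reach is approached as far as the arm can. A call with a gripper value outside its range is refused whole. The fingers move at their own pace and stop on an object; FORCE is the grip in N (left out, the last holds). Time passes only in rows, so rows that repeat a pose let the fingers close. It gives the time, the measured TCP pose, the force and the opening at its end, in the units of the state.
- readout.observe(): the state, without advancing time (a new reading comes with each control period).
- viewer.snapshot(name): name is "side" or "top"; returns a dict with "color" (420x560x3 uint8, red, green, blue), "intrinsics" (3x3 intrinsics, pixels), "k1" (the pictures are not rectified: a ray, as slopes to the right and down, at radius r is drawn at 1 + k1 r^2 times it, then the intrinsics apply), "view" (4x4, takes a point from world to camera coordinates). Camera axes: x right, y down, z forward; pixel columns grow to the right and rows downward; lengths in m; the calibration is good to about 2 mm. A picture is of the moment at which its call begins. There is no depth.
- arm.sign_off(): hands the job in, once; it reports no verdict.
The state is a dict: "clock": time; "joint_pos": joint angles; "qvel": joint speeds; "joint_torque": joint torques, N m; "tcp_pos": TCP position; "tcp_rot": TCP orientation; "force": force on the tool from outside, world axes, zero at the start; "wrist_torque": the same for the moment, N m; "finger_gap": finger opening in m.
Only numpy, scipy, OpenCV 4.12 (cv2) and the standard library are available. Lean on these libraries where they do the work, as an engineer would, in place of code of your own. Each camera call takes 0.05 s, during which the arm holds its last target. There are 200 camera calls.

## Working session

There is one attempt and no reset: what is moved stays moved. The work goes in short steps, Python scripts to look and compute and a shell command to move; the robot and the scene stay as the last step left them, time stands still between calls to the robot, and variables do not carry over. Pictures are saved under pics/ and viewed, about 8 in all and at most 12, crops included, and the job is handed in when it is done.

```bash
mkdir -p pics
cat > h.py <<'E'
import numpy as np, cv2
from workcell import readout, viewer, arm
def snap(n,f):
    s=viewer.snapshot(n); cv2.imwrite(f'pics/{f}.png',s['color'][:,:,::-1]); return s
def ray(s,u,v):
    K=np.array(s['intrinsics']);k=s['k1']
    d=np.array([(u-K[0,2])/K[0,0],(v-K[1,2])/K[1,1]]);x=d.copy()
    for _ in range(30): x=d/(1+k*(x@x))
    V=np.array(s['view']);R=V[:3,:3]
    return -R.T@V[:3,3], R.T@np.array([x[0],x[1],1])
def onz(s,u,v,z):
    c,d=ray(s,u,v); return c+d*(z-c[2])/d[2]
def proj(s,p):
    V=np.array(s['view']);q=V[:3,:3]@np.array(p)+V[:3,3];x=q[:2]/q[2];x=x*(1+s['k1']*(x@x));K=np.array(s['intrinsics'])
    return K[0,0]*x[0]+K[0,2],K[1,1]*x[1]+K[1,2]
E
python3 - <<'E'
from h import *
a=snap('top','top0');b=snap('side','side0')
import pickle;pickle.dump((a,b),open('s0.pkl','wb'))
for s in(a,b):print(np.round(ray(s,280,210),3),s['k1'])
print(readout.observe())
E
```

```text
[[ 0.507  0.052  0.961]
 [ 0.059  0.    -0.998]] -0.10320053694569907
[[ 0.198  0.5    0.692]
 [ 0.427 -0.538 -0.726]] -0.049259214542519504
{'clock': 0.1, 'joint_pos': array([-1.41207893e+00,  2.21136076e-01,  1.52753779e+00, -1.58353269e-05,
        1.39470101e+00, -1.26095741e-01]), 'qvel': array([ 0.00077582, -0.00037621, -0.00235987, -0.0004034 , -0.00142894,
        0.00056328]), 'joint_torque': array([ 2.31286765e-03, -4.98243749e+01, -3.90548837e+01, -8.24590052e-05,
        5.68599629e-03, -4.14998425e-06]), 'tcp_pos': array([ 0.17556696, -0.59956732,  0.40369355]), 'tcp_rot': array([-3.10802697e+00, -4.45624297e-01,  7.01027415e-05]), 'force': array([0.61276553, 1.19885242, 0.6397355 ]), 'wrist_torque': array([ 0.04832147, -0.01007643,  0.03429613]), 'finger_gap': 0.08519228057666521}
```

View pics/top0.png

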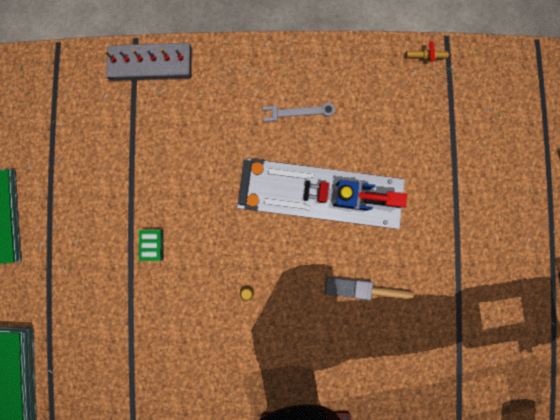

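View pics/side0.png

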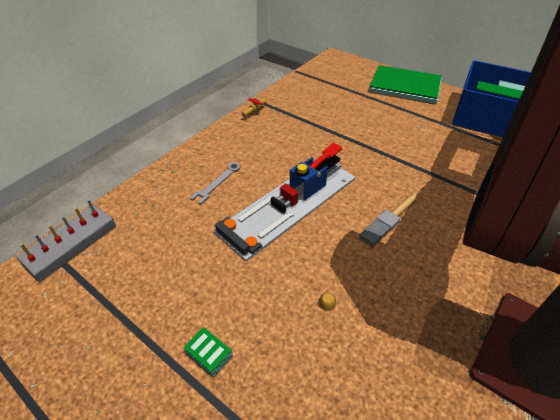

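The top view shows the pack at about (150,245). The plate runs from its stop at (245,185) to the trigger at (392,199), with the yellow button at (346,193) and the orange buttons at (257,169) and (252,200). The side view agrees, with the pack at about (208,351).

Run:
```python
from h import *
import pickle
a,b=pickle.load(open('s0.pkl','rb'))
def blobs(s,lo,hi,box,n=1):
    h=cv2.cvtColor(s['color'],cv2.COLOR_RGB2HSV);m=cv2.inRange(h,lo,hi);k=np.zeros_like(m);x0,y0,x1,y1=box;k[y0:y1,x0:x1]=m[y0:y1,x0:x1]
    k=cv2.morphologyEx(k,cv2.MORPH_CLOSE,np.ones((9,9))) if n==1 else k
    c=sorted(cv2.findContours(k,0,1)[0],key=cv2.contourArea)[-n:]
    return c
def cen(c): M=cv2.moments(c);return M['m10']/M['m00'],M['m01']/M['m00']
G=((45,100,40),(80,255,255));Y=((22,150,120),(32,255,255));O=((5,190,150),(15,255,255));R=((0,200,90),(4,255,255))
for nm,s,bx in(('top',a,dict(p=(130,220,170,270),y=(330,180,362,207),o=(243,158,266,212),r=(355,188,410,210))),('side',b,dict(p=(175,320,240,380),y=(292,160,313,178),o=(215,215,262,252),r=(308,140,345,170)))):
    c=blobs(s,*G,bx['p'])[0];print(nm,'pack px',cen(c),cv2.contourArea(c),cv2.minAreaRect(c))
    print(' centre',onz(s,*cen(c),.028).round(4))
    q=cv2.boxPoints(cv2.minAreaRect(c));print(np.array([onz(s,*p,.028)[:2] for p in q]).round(4).tolist())
    c=blobs(s,*Y,bx['y'])[0];print(' yellow',cen(c),cv2.contourArea(c),onz(s,*cen(c),.092).round(4))
    for c in blobs(s,*O,bx['o'],2):print(' orange',cen(c),cv2.contourArea(c),onz(s,*cen(c),.023).round(4))
    c=blobs(s,*R,bx['r'])[0];print(' red',cen(c),cv2.contourArea(c),cv2.boundingRect(c),onz(s,*cen(c),.086).round(4))
```

```text
top pack px (149.91214667685256, 244.912401324166) 654.5 ((150.0, 245.0), (30.0, 22.0), 90.0)
 centre [0.4877 0.3453 0.028 ]
[[0.5214, 0.3706], [0.5209, 0.32], [0.4538, 0.32], [0.454, 0.3703]]
 yellow (346.04703476482615, 191.92229038854805) 81.5 [ 0.595  -0.0863  0.092 ]
 orange (252.16985138004245, 199.98301486199574) 78.5 [0.5863 0.1146 0.023 ]
 orange (256.6395833333333, 167.74791666666664) 80.0 [0.6594 0.104  0.023 ]
 red (387.43766937669375, 198.08310749774162) 369.0 (360, 192, 47, 15) [ 0.5816 -0.1749  0.086 ]
side pack px (207.49041297935102, 349.8188790560472) 1130.0 ((207.98336791992188, 350.017822265625), (40.549198150634766, 31.727798461914062), 43.02506637573242)
 centre [0.4835 0.3498 0.028 ]
[[0.5211, 0.3745], [0.5226, 0.3194], [0.4445, 0.3249], [0.446, 0.3771]]
 yellow (301.9308943089431, 167.09349593495935) 41.0 [ 0.5944 -0.0842  0.092 ]
 orange (229.49586776859505, 222.71349862258953) 60.5 [0.6584 0.1046 0.023 ]
 orange (250.98717948717947, 240.87692307692308) 65.0 [0.5852 0.1151 0.023 ]
 red (327.1390168970814, 153.4938556067588) 217.0 (311, 143, 31, 25) [ 0.5791 -0.1684  0.086 ]
```

```bash
cat >> h.py <<'E'
from scipy.spatial.transform import Rotation as Ro
U=np.array([.1425,.9898,0]);Vv=np.array([-.9898,.1425,0]);MOUTH=np.array([.6138,.0481,.01])
def goto(p,ang,o=None):
    "shift mm and rotvec, tool axes, to put TCP at p with tool y at world angle ang, z down"
    o=o or readout.observe();R=Ro.from_rotvec(o['tcp_rot'])
    y=np.array([np.cos(ang),np.sin(ang),0]);z=np.array([0,0,-1.]);T=Ro.from_matrix(np.c_[np.cross(y,z),y,z])
    print((R.inv().apply(np.array(p)-o['tcp_pos'])*1000).round(1),(R.inv()*T).as_rotvec().round(3))
def st():
    o=readout.observe();print(round(o['clock'],2),o['tcp_pos'].round(4),'F',o['force'].round(2),'T',o['wrist_torque'].round(2),'gap',o['finger_gap'].round(4));return o
E
python3 -c "
from h import *
goto([.52,-.2,.4],-1.571)"
```

```text
[ 442.8 -286.7    4.3] [-0.002  0.     0.285]
```

```bash
python3 -m handwheel '[[443,-287,4,0,0,0.285,0],[443,-287,4,0,0,0.285,0],[443,-287,4,0,0,0.285,0],[443,-287,4,0,0,0.285,0],[443,-287,4,0,0,0.285,0],[443,-287,4,0,0,0.285,0],[443,-287,4,0,0,0.285,0],[443,-287,4,0,0,0.285,0],[443,-287,4,0,0,0.285,0],[443,-287,4,0,0,0.285,0],[443,-287,4,0,0,0.285,0],[443,-287,4,0,0,0.285,0]]' 40
python3 -c "
from h import *
st();goto([.4875,.3465,.3],-1.571)"
```

```text
clock: 1.3
tcp_pos: [0.5217, -0.1966, 0.3997]
tcp_rot: [-3.138, -0.007, 0.001]
force: [-0.2, -1.0, 0.1]
finger_gap: 0.0854Traceback (most recent call last):
  File "<string>", line 3, in <module>
    st();goto([.4875,.3465,.3],-1.571)
    ~~^^
  File "h.py", line 24, in st
    o=readout.observe();print(round(o['clock'],2),o['tcp_pos'].round(4),'F',o['force'].round(2),'T',o['wrist_torque'].round(2),'gap',o['finger_gap'].round(4));return o
                                                                                                                                     ^^^^^^^^^^^^^^^^^^^^^
AttributeError: 'float' object has no attribute 'round'
```

```bash
sed -i "s/o\['finger_gap'\].round(4)/round(float(o['finger_gap']),4)/" h.py; python3 -m handwheel '[[-34,-543,60,0,0,0,0],[-34,-543,60,0,0,0,0],[-34,-543,60,0,0,0,0],[-34,-543,60,0,0,0,0],[-34,-543,60,0,0,0,0],[-34,-543,60,0,0,0,0],[-34,-543,60,0,0,0,0],[-34,-543,60,0,0,0,0],[-34,-543,60,0,0,0,0],[-34,-543,60,0,0,0,0],[-34,-543,60,0,0,0,0],[-34,-543,60,0,0,0,0]]'
python3 - <<'E'
from h import *
st();goto([.4875,.3465,.188],-1.571)
s=snap('side','side1');u,v=map(int,proj(s,[.4875,.3465,.06]))
t=snap('top','top1')
c=s['color'][max(0,v-100):v+80,max(0,u-110):u+110]
d=t['color'][160:290,80:300]
cv2.imwrite('pics/c1.png',np.vstack([cv2.resize(c,(660,300)) if 0 else cv2.resize(c,None,fx=1.6,fy=1.6),])[:,:,::-1])
cv2.imwrite('pics/c2.png',cv2.resize(t['color'][140:240,220:420],None,fx=4,fy=4,interpolation=2)[:,:,::-1])
E
```

```text
clock: 2.5
tcp_pos: [0.4839, 0.3503, 0.34]
tcp_rot: [-3.138, -0.014, 0.004]
force: [-0.2, -0.5, 1.4]
finger_gap: 0.0853
2.5 [0.4839 0.3503 0.34  ] F [-0.15 -0.48  1.45] T [-0.03 -0.02 -0.01] gap 0.0853
[  3.9   4.5 151.9] [-0.004  0.002  0.009]
```

View pics/c2.png

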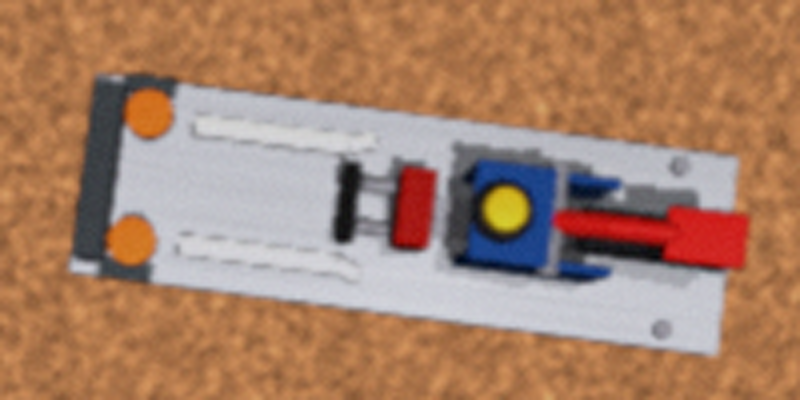

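The crop shows the paddle centre at crop (707,237), the rubber pad at (347,203), and the rails' inner edges converging on a clear centreline. I'll descend onto the pack now and use this for the nest.

```bash
python3 -m handwheel '[[4,4,40,0,0,0.009,0],[4,4,80,0,0,0.009,0],[4,4,120,0,0,0.009,0],[4,4,140,0,0,0.009,0],[4,4,152,0,0,0.009,0],[4,4,152,0,0,0.009,0],[4,4,152,0,0,0.009,0]]'
python3 - <<'E'
from h import *
st()
s=snap('side','side2');t=snap('top','top2')
for u,v,z in[(195,127,.017),(178,243,.017),(375,142,.017),(355,268,.017),(707,237,.086),(505,210,.094),(347,203,.05),(415,207,.05)]:
    p=onz(t,220+(u+.5)/4,140+(v+.5)/4,z)-MOUTH;print((p@U*1000).round(1),(p@Vv*1000).round(1))
c=s['color'][270:400,110:290];cv2.imwrite('pics/c3.png',cv2.resize(c,None,fx=4,fy=4)[:,:,::-1])
E
```

```text
clock: 3.3
tcp_pos: [0.4897, 0.3424, 0.1898]
tcp_rot: [-3.139, 0.006, 0.0]
force: [0.9, -0.1, 0.3]
finger_gap: 0.0852
3.3 [0.4897 0.3424 0.1898] F [ 0.93 -0.06  0.31] T [ 0.01 -0.01  0.  ] gap 0.0852
33.4 -32.3
34.1 34.6
-69.2 -37.1
-66.9 35.6
-245.7 0.1
-136.3 1.0
-56.2 3.3
-93.4 0.6
```

View pics/c3.png

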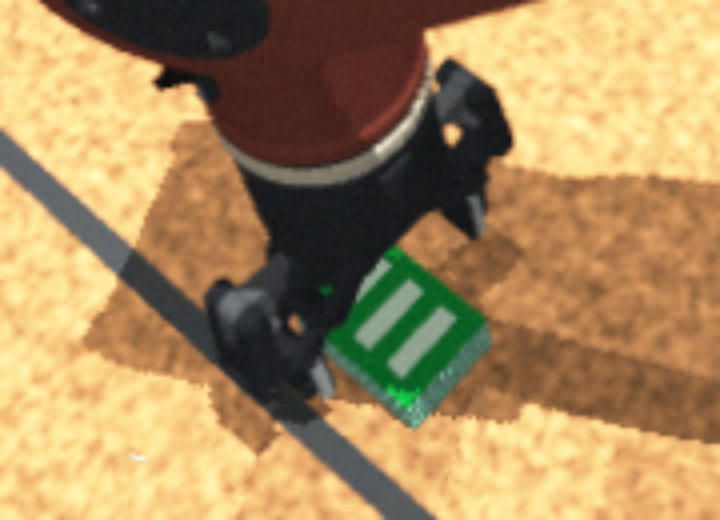

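The fingers straddle the pack correctly, but they should sit a bit lower. I'll go down 7 mm and close.

```bash
python3 -m handwheel '[[0,-3,7,0,0,0,0],[0,-3,7,0,0,0,0],[0,-3,7,0,0,0,0.3],[0,-3,7,0,0,0,0.6],[0,-3,7,0,0,0,0.8],[0,-3,7,0,0,0,0.8],[0,-3,7,0,0,0,0.8],[0,-3,7,0,0,0,0.8]]' 40
python3 - <<'E'
from h import *
st()
E
```

```text
clock: 4.2
tcp_pos: [0.49, 0.3462, 0.1839]
tcp_rot: [-3.138, 0.005, -0.003]
force: [-0.6, 0.1, 4.1]
finger_gap: 0.0491
4.2 [0.49   0.3462 0.1839] F [-0.58  0.15  4.07] T [-0.    0.05 -0.04] gap 0.0491
```

```bash
python3 -m handwheel '[[0,0,-40,0,0,0,0.8],[0,0,-80,0,0,0,0.8],[0,0,-120,0,0,0,0.8],[0,0,-120,0,0,0,0.8],[0,0,-120,0,0,0,0.8]]'
python3 - <<'E'
from h import *
o=st()
s=snap('side','side3')
h=cv2.cvtColor(s['color'],cv2.COLOR_RGB2HSV);m=cv2.inRange(h,(45,100,40),(80,255,255));m[:, :60]=0;m[:150]=0
cv2.imwrite('pics/c4.png',cv2.resize(s['color'][180:380,60:300],None,fx=3,fy=3)[:,:,::-1])
goto(MOUTH+[0,0,.29]+4e-3*U,-.143)
E
```

```text
clock: 4.7
tcp_pos: [0.4899, 0.3458, 0.3047]
tcp_rot: [-3.137, 0.005, -0.005]
force: [-0.6, -0.8, -2.3]
finger_gap: 0.0487
4.7 [0.4899 0.3458 0.3047] F [-0.63 -0.76 -2.34] T [-0.1   0.06  0.02] gap 0.0487
[125.9 293.    2.1] [-0.002 -0.002 -1.431]
```

View pics/c4.png

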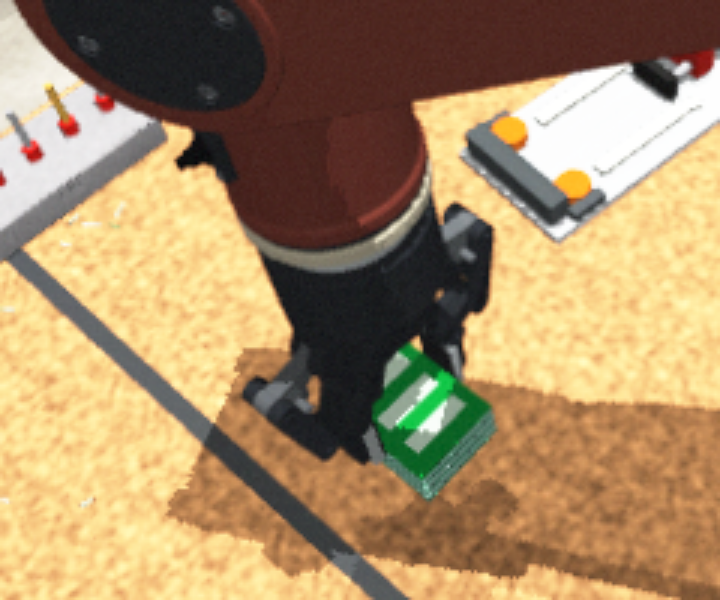

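The pack is held level. Its near end face has its lower corner at crop (428,498) and its top right corner at (495,412). Next I'll move it above the nest.

```bash
python3 - <<'E'
from h import *
s=viewer.snapshot('side')
for u,v,z in[(428,498,.1208),(495,412,.1488),(495,425,.1445),(424,482,.1488)]:print(onz(s,60+u/3,180+v/3,z).round(4))
E
python3 -m handwheel '[[20,50,2,0,0,-0.143,0.8],[40,85,2,0,0,-0.286,0.8],[60,120,2,0,0,-0.429,0.8],[80,160,2,0,0,-0.572,0.8],[100,200,2,0,0,-0.715,0.8],[115,240,2,0,0,-0.858,0.8],[126,270,2,0,0,-1.0,0.8],[126,293,2,0,0,-1.144,0.8],[126,293,2,0,0,-1.287,0.8],[126,293,2,0,0,-1.431,0.8],[126,293,2,0,0,-1.431,0.8],[126,293,2,0,0,-1.431,0.8]]'
python3 - <<'E'
from h import *
st();goto(MOUTH+[0,0,.20]+4e-3*U,-.143)
s=snap('side','side4');cv2.imwrite('pics/c5.png',cv2.resize(s['color'][60:280,180:400],None,fx=2.7,fy=2.7)[:,:,::-1])
E
```

```text
[0.4537 0.371  0.1208]
[0.4469 0.3242 0.1488]
[0.4439 0.3281 0.1445]
[0.4485 0.3728 0.1488]
clock: 6.0
tcp_pos: [0.6135, 0.052, 0.2973]
tcp_rot: [-2.375, -2.05, 0.003]
force: [-0.6, 0.2, -1.1]
finger_gap: 0.0487
6.0 [0.6135 0.052  0.2973] F [-0.6   0.22 -1.13] T [ 0.07  0.02 -0.03] gap 0.0487
[ 0.1  1.2 87.3] [-0.005 -0.001 -0.004]
```

View pics/c5.png

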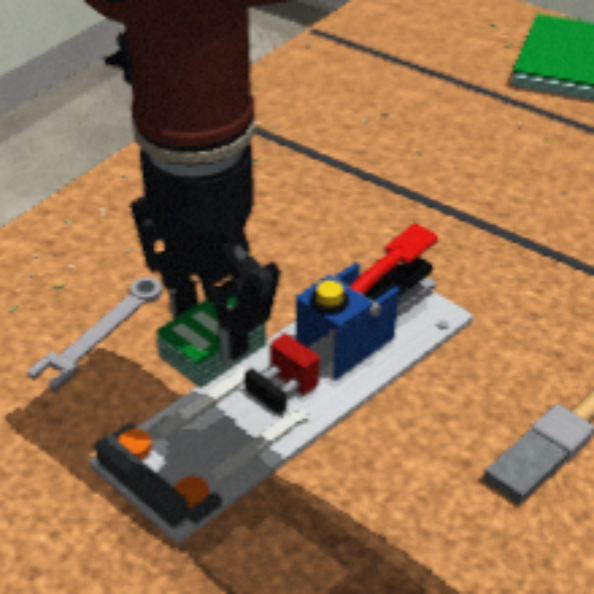

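The pack is held square above the nest. I'll shift 4 mm towards the stop and lower it slowly.

```bash
python3 -m handwheel '[[4,1,40,0,0,-0.004,0.8],[4,1,75,0,0,-0.004,0.8],[4,1,85,0,0,-0.004,0.8],[4,1,90,0,0,-0.004,0.8],[4,1,94,0,0,-0.004,0.8],[4,1,97,0,0,-0.004,0.8],[4,1,100,0,0,-0.004,0.8],[4,1,102,0,0,-0.004,0.8],[4,1,102,0,0,-0.004,0.8]]'
python3 - <<'E'
from h import *
st()
s=snap('side','side5');cv2.imwrite('pics/c6.png',cv2.resize(s['color'][130:270,190:350],None,fx=4,fy=4)[:,:,::-1])
E
```

```text
clock: 6.95
tcp_pos: [0.6149, 0.0561, 0.196]
tcp_rot: [-2.371, -2.056, 0.002]
force: [-0.3, -0.3, -1.3]
finger_gap: 0.0489
6.95 [0.6149 0.0561 0.196 ] F [-0.33 -0.29 -1.31] T [-0.01  0.02 -0.06] gap 0.0489
```

View pics/c6.png

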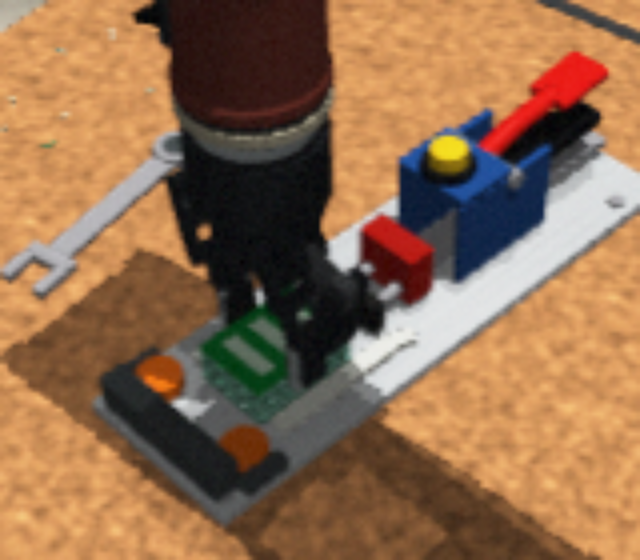

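```bash
python3 -m handwheel '[[0,0,1,0,0,0,0.8],[0,0,2,0,0,0,0.8],[0,0,3,0,0,0,0.8],[0,0,3,0,0,0,0.8]]'; python3 -c "from h import *;st()"
```

```text
clock: 7.4
tcp_pos: [0.6151, 0.0561, 0.194]
tcp_rot: [-2.371, -2.056, 0.002]
force: [-3.2, 0.2, 5.3]
finger_gap: 0.049
7.4 [0.6151 0.0561 0.194 ] F [-3.2   0.25  5.34] T [-0.    0.46 -0.08] gap 0.049
```

Contact comes at the expected floor height, 7 mm below where the rail tops would give it. I'll open and rise.

```bash
python3 -m handwheel '[[0,0,0,0,0,0,0.3],[0,0,0,0,0,0,0.2],[0,0,0,0,0,0,0.2],[0,0,0,0,0,0,0.2],[0,0,-30,0,0,0,0.2],[0,0,-70,0,0,0,0.2],[0,0,-110,0,0,0,0.2],[-50,0,-110,0,0,0,0.6],[-100,0,-110,0,0,0,1],[-150,0,-110,0,0,0,1],[-200,0,-110,0,0,0,1],[-250,0,-110,0,0,0,1]]'
python3 - <<'E'
from h import *
st();t=snap('top','top6')
cv2.imwrite('pics/c7.png',cv2.resize(t['color'][140:240,220:420],None,fx=4,fy=4,interpolation=2)[:,:,::-1])
h=cv2.cvtColor(t['color'],cv2.COLOR_RGB2HSV);m=cv2.inRange(h,(45,100,40),(80,255,255))
k=np.zeros_like(m);k[150:225,240:330]=m[150:225,240:330];k=cv2.morphologyEx(k,cv2.MORPH_CLOSE,np.ones((9,9)))
c=max(cv2.findContours(k,0,1)[0],key=cv2.contourArea);r=cv2.minAreaRect(c);print(r)
for q in [r[0],*cv2.boxPoints(r)]:
    p=onz(t,*q,.038)-MOUTH;print((p@U*1000).round(1),(p@Vv*1000).round(1))
goto(MOUTH-.244*U+[0,0,.29],-.143)
E
```

```text
clock: 8.6
tcp_pos: [0.5794, -0.1933, 0.3037]
tcp_rot: [-2.371, -2.056, 0.002]
force: [0.8, -0.0, 0.0]
finger_gap: -0.0001
8.6 [ 0.5794 -0.1933  0.3037] F [ 0.75 -0.05  0.01] T [ 0.01 -0.02 -0.01] gap -0.0001
((278.7676696777344, 186.94796752929688), (30.825838088989258, 22.893033981323242), 7.431407928466797)
6.1 1.4
40.2 26.9
40.5 -24.2
-28.0 -24.2
-28.0 26.8
[ 7.1 -0.3  4. ] [-0.002  0.004 -0.003]
```

View pics/c7.png

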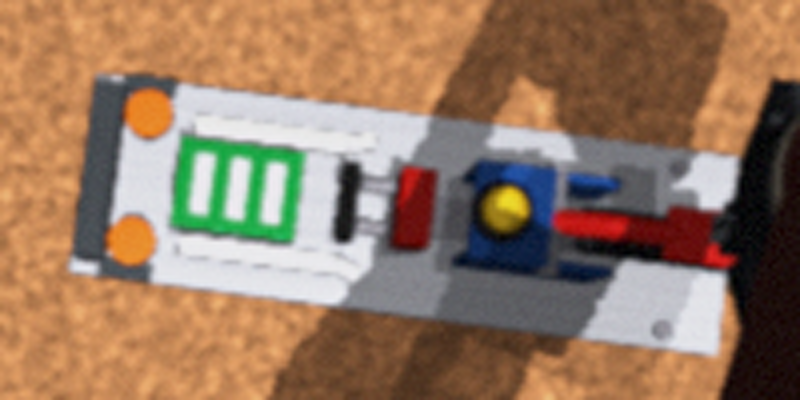

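The pack lies between the rails, at +6 mm along and about +1.4 mm across. Its top is clear of the jaw pad at crop (347,203). Next is the trigger approach.

```bash
python3 -m handwheel '[[6,0,20,0,0,0,1],[6,0,36,0,0,0,1],[6,0,42,0,0,0,1],[6,0,42,0,0,0,1],[6,0,42,0,0,0,1]]'; python3 -c "
from h import *
o=st();p=o['tcp_pos']-MOUTH;print(p@U,p@Vv)"
```

```text
clock: 9.15
tcp_pos: [0.5794, -0.1938, 0.2621]
tcp_rot: [2.376, 2.055, -0.007]
force: [-0.6, -0.2, 0.4]
finger_gap: 0.0001
9.15 [ 0.5794 -0.1938  0.2621] F [-0.58 -0.22  0.37] T [ 0.06 -0.02  0.  ] gap 0.0001
-0.24435711100289284 -0.00041049844486366714
```

First stroke, ending at the bottom so I can read the force there.

```bash
python3 -m handwheel '[[0,0,6,0,0,0,1],[0,0,12,0,0,0,1],[0,0,17,0,0,0,1],[0,0,22,0,0,0,1],[0,0,26,0,0,0,1],[0,0,26,0,0,0,1],[0,0,26,0,0,0,1],[0,0,26,0,0,0,1]]'
python3 -m handwheel '[[0,0,-10,0,0,0,1],[0,0,-20,0,0,0,1],[0,0,-27,0,0,0,1],[0,0,-27,0,0,0,1],[0,0,-27,0,0,0,1]]'
cat >> h.py <<'E'
def jawpx():
    t=viewer.snapshot('top');h=cv2.cvtColor(t['color'],cv2.COLOR_RGB2HSV)
    # red carriage: red pixels on the jaw axis in front of the housing
    m=cv2.inRange(h,(0,180,60),(6,255,255))|cv2.inRange(h,(174,180,60),(180,255,255));m[:,:240]=0;m[:,336:]=0;m[:160]=0;m[225:]=0
    g=cv2.inRange(h,(45,100,40),(80,255,255));g[:,:235]=0;g[:,345:]=0;g[:150]=0;g[225:]=0;g=cv2.morphologyEx(g,cv2.MORPH_CLOSE,np.ones((9,9)))
    for n,k,z in(('jaw carriage',m,.05),('pack',g,.038)):
        c=max(cv2.findContours(k,0,1)[0],key=cv2.contourArea);M=cv2.moments(c);p=onz(t,M['m10']/M['m00'],M['m01']/M['m00'],z)-MOUTH
        print(n,cv2.contourArea(c),'u %.1f v %.1f'%(p@U*1000,p@Vv*1000))
    return t
E
python3 -c "
from h import *
st();jawpx()"
```

```text
clock: 9.95
tcp_pos: [0.5802, -0.1948, 0.2379]
tcp_rot: [2.372, 2.052, -0.006]
force: [-1.6, -3.7, 4.9]
finger_gap: -0.0004
clock: 10.45
tcp_pos: [0.5802, -0.1944, 0.2651]
tcp_rot: [2.372, 2.052, -0.006]
force: [-0.5, 0.2, -0.7]
finger_gap: 0.0001
10.45 [ 0.5802 -0.1944  0.2651] F [-0.52  0.23 -0.73] T [ 0.04  0.02 -0.01] gap 0.0001
jaw carriage 136.0 u -80.5 v 0.5
pack 651.0 u 6.0 v 1.1
```

```bash
python3 -m handwheel '[[0,0,8,0,0,0,1],[0,0,15,0,0,0,1],[0,0,20,0,0,0,1],[0,0,25,0,0,0,1],[0,0,29,0,0,0,1],[0,0,29,0,0,0,1],[0,0,29,0,0,0,1],[0,0,15,0,0,0,1],[0,0,0,0,0,0,1],[0,0,0,0,0,0,1],[0,0,0,0,0,0,1]]'
python3 -c "
from h import *
jawpx()"
python3 -m handwheel '[[0,0,8,0,0,0,1],[0,0,15,0,0,0,1],[0,0,20,0,0,0,1],[0,0,25,0,0,0,1],[0,0,29,0,0,0,1],[0,0,29,0,0,0,1],[0,0,29,0,0,0,1],[0,0,29,0,0,0,1]]'
python3 -m handwheel '[[0,0,-14,0,0,0,1],[0,0,-27,0,0,0,1],[0,0,-27,0,0,0,1],[0,0,-27,0,0,0,1]]'
python3 -c "
from h import *
o=st();t=jawpx();p=o['tcp_pos']-MOUTH;print(p@U,p@Vv)"
```

```text
clock: 11.6
tcp_pos: [0.5802, -0.1943, 0.2653]
tcp_rot: [2.372, 2.052, -0.005]
force: [0.1, -0.6, -0.7]
finger_gap: -0.0001
jaw carriage 134.0 u -68.4 v 0.9
pack 681.0 u 7.0 v 1.2
clock: 12.45
tcp_pos: [0.5802, -0.1954, 0.2363]
tcp_rot: [2.37, 2.051, -0.008]
force: [-1.9, -3.7, 8.9]
finger_gap: -0.0002
clock: 12.85
tcp_pos: [0.5803, -0.195, 0.2636]
tcp_rot: [2.37, 2.051, -0.007]
force: [0.2, -0.0, -0.4]
finger_gap: 0.0002
12.85 [ 0.5803 -0.195   0.2636] F [ 0.2  -0.04 -0.41] T [-0.01  0.06 -0.01] gap 0.0002
jaw carriage 124.0 u -56.4 v 0.6
pack 675.5 u 16.7 v 0.7
-0.24542789843890514 -0.001449859426001823
```

```bash
python3 -m handwheel '[[0,0,8,0,0,0,1],[0,0,14,0,0,0,1],[0,0,19,0,0,0,1],[0,0,24,0,0,0,1],[0,0,28,0,0,0,1],[0,0,28,0,0,0,1],[0,0,28,0,0,0,1],[0,0,28,0,0,0,1]]'
python3 -c "
from h import *
jawpx()"
python3 -m handwheel '[[0,0,-14,0,0,0,1],[0,0,-27,0,0,0,1],[0,0,-27,0,0,0,1],[0,0,-27,0,0,0,1]]'
python3 -c "
from h import *
st();jawpx()"
```

```text
clock: 13.7
tcp_pos: [0.5803, -0.1964, 0.2361]
tcp_rot: [2.368, 2.05, -0.009]
force: [-2.6, -3.3, 10.0]
finger_gap: -0.0001
jaw carriage 125.5 u -43.5 v 0.4
pack 673.5 u 28.4 v 0.7
clock: 14.15
tcp_pos: [0.5803, -0.1959, 0.2634]
tcp_rot: [2.368, 2.05, -0.008]
force: [0.2, 0.6, 0.6]
finger_gap: 0.0
14.15 [ 0.5803 -0.1959  0.2634] F [0.18 0.56 0.64] T [0.03 0.02 0.03] gap 0.0
jaw carriage 127.0 u -44.7 v -0.1
pack 674.5 u 28.3 v 0.5
```

```bash
python3 -m handwheel '[[1.5,-1,7,0,0,0,1],[1.5,-1,11,0,0,0,1],[1.5,-1,15,0,0,0,1],[1.5,-1,18,0,0,0,1],[1.5,-1,21,0,0,0,1],[1.5,-1,24,0,0,0,1],[1.5,-1,26,0,0,0,1],[1.5,-1,28,0,0,0,1],[1.5,-1,28,0,0,0,1],[1.5,-1,28,0,0,0,1]]'
python3 -c "
from h import *
jawpx()"
python3 -m handwheel '[[0,0,-14,0,0,0,1],[0,0,-27,0,0,0,1],[0,0,-27,0,0,0,1],[0,0,-27,0,0,0,1]]'
python3 -c "
from h import *
st();jawpx()"
```

```text
clock: 15.2
tcp_pos: [0.5799, -0.1957, 0.2364]
tcp_rot: [2.366, 2.048, -0.01]
force: [-3.0, -3.5, 12.1]
finger_gap: 0.0002
jaw carriage 122.5 u -32.0 v 0.5
pack 698.0 u 40.1 v 0.7
clock: 15.65
tcp_pos: [0.5798, -0.1951, 0.2635]
tcp_rot: [2.365, 2.048, -0.01]
force: [-1.5, 0.5, -0.2]
finger_gap: 0.0002
15.65 [ 0.5798 -0.1951  0.2635] F [-1.48  0.47 -0.16] T [0.03 0.06 0.07] gap 0.0002
jaw carriage 121.5 u -33.0 v 0.3
pack 694.0 u 39.9 v 0.6
```

Pack at about +40 of 41 mm. For the last squeeze I'll go in small steps and watch the force.

```bash
python3 -m handwheel '[[0,0,6,0,0,0,1],[0,0,9,0,0,0,1],[0,0,11,0,0,0,1],[0,0,12,0,0,0,1],[0,0,12,0,0,0,1],[0,0,12,0,0,0,1]]'
```

```text
clock: 16.3
tcp_pos: [0.5798, -0.196, 0.2525]
tcp_rot: [2.364, 2.048, -0.012]
force: [-5.0, -1.8, 13.5]
finger_gap: -0.0004
```

```bash
python3 -m handwheel '[[0,0,2,0,0,0,1],[0,0,2.5,0,0,0,1],[0,0,3,0,0,0,1],[0,0,3,0,0,0,1],[0,0,3,0,0,0,1]]'; python3 -c "
from h import *
jawpx()"
```

```text
clock: 16.8
tcp_pos: [0.5799, -0.1962, 0.2511]
tcp_rot: [2.364, 2.048, -0.013]
force: [-6.0, 0.7, 17.4]
finger_gap: 0.0001
jaw carriage 122.5 u -29.9 v 0.6
pack 695.0 u 40.0 v 0.5
```

```bash
python3 -m handwheel '[[0,0,2,0,0,0,1],[0,0,2.5,0,0,0,1],[0,0,2.5,0,0,0,1],[0,0,2.5,0,0,0,1],[0,0,2.5,0,0,0,1]]'; python3 -c "
from h import *
st();jawpx();st()"
```

```text
clock: 17.35
tcp_pos: [0.5799, -0.1963, 0.2503]
tcp_rot: [2.364, 2.048, -0.014]
force: [-7.6, 3.3, 17.9]
finger_gap: -0.0003
17.35 [ 0.5799 -0.1963  0.2503] F [-7.6   3.28 17.92] T [0.39 1.22 0.03] gap -0.0003
jaw carriage 121.0 u -29.8 v 0.4
pack 695.0 u 40.1 v 0.5
17.4 [ 0.5799 -0.1963  0.2503] F [-7.11  2.24 17.59] T [ 0.41  1.23 -0.02] gap -0.0
```

```bash
python3 -m handwheel '[[0,0,3,0,0,0,1],[0,0,3.5,0,0,0,1],[0,0,3.5,0,0,0,1],[0,0,3.5,0,0,0,1]]'; python3 -c "
from h import *
st();jawpx();st()"
```

```text
clock: 17.8
tcp_pos: [0.58, -0.1964, 0.2487]
tcp_rot: [2.364, 2.049, -0.014]
force: [-7.5, 2.6, 18.9]
finger_gap: -0.0005
17.8 [ 0.58   -0.1964  0.2487] F [-7.46  2.64 18.87] T [0.41 1.27 0.01] gap -0.0005
jaw carriage 123.5 u -29.1 v 0.6
pack 695.0 u 40.1 v 0.6
17.85 [ 0.58   -0.1964  0.2487] F [-6.83  2.49 19.14] T [ 0.39  1.35 -0.02] gap 0.0004
```

Trigger at 19 N steady, about 20 N on the jaw, and the pack has stopped moving at its home position. Now I'll let the trigger up and go above the release button.

```bash
python3 -m handwheel '[[0,0,-8,0,0,0,1],[0,0,-20,0,0,0,1],[0,0,-50,0,0,0,1],[0,0,-50,0,0,0,1],[0,0,-50,0,0,0,1]]'; python3 -c "
from h import *
st();jawpx();goto(np.array([.5947,-.0855,.275]),-.143)"
```

```text
clock: 18.35
tcp_pos: [0.58, -0.1956, 0.2988]
tcp_rot: [2.363, 2.048, -0.014]
force: [0.5, -0.0, -0.6]
finger_gap: -0.0001
18.35 [ 0.58   -0.1956  0.2988] F [ 0.5  -0.01 -0.58] T [ 0.02 -0.02  0.01] gap -0.0001
jaw carriage 120.5 u -33.2 v 0.5
pack 696.0 u 40.1 v 0.6
[111.3  -0.7  20.9] [0.003 0.016 0.   ]
```

```bash
python3 -m handwheel '[[45,0,0,0,0.016,0,1],[90,-0.7,0,0,0.016,0,1],[111,-0.7,0,0,0.016,0,1],[111,-0.7,10,0,0.016,0,1],[111,-0.7,20,0,0.016,0,1],[111,-0.7,20,0,0.016,0,1],[111,-0.7,20,0,0.016,0,1]]'; python3 -c "
from h import *
st();goto(np.array([.5947,-.0855,.275]),-.143)"
```

```text
clock: 19.1
tcp_pos: [0.5942, -0.0869, 0.2747]
tcp_rot: [2.375, 2.055, 0.002]
force: [0.2, 0.2, 0.5]
finger_gap: -0.0
19.1 [ 0.5942 -0.0869  0.2747] F [0.18 0.15 0.52] T [-0.01  0.06  0.02] gap -0.0
[ 1.5  0.3 -0.3] [ 0.001 -0.    -0.001]
```

```bash
python3 -m handwheel '[[1,0,6,0,0,0,1],[1,0,9,0,0,0,1],[1,0,12,0,0,0,1],[1,0,15,0,0,0,1],[1,0,18,0,0,0,1],[1,0,18,0,0,0,1],[1,0,18,0,0,0,1],[1,0,18,0,0,0,1],[1,0,18,0,0,0,1],[1,0,18,0,0,0,1],[1,0,18,0,0,0,1],[1,0,18,0,0,0,1]]'; python3 -c "
from h import *
st();jawpx()"
```

```text
clock: 20.3
tcp_pos: [0.5945, -0.0866, 0.2584]
tcp_rot: [2.374, 2.054, 0.001]
force: [-6.3, -2.2, 14.0]
finger_gap: 0.0
20.3 [ 0.5945 -0.0866  0.2584] F [-6.29 -2.2  13.95] T [-0.29  1.1   0.  ] gap 0.0
jaw carriage 128.0 u -91.3 v 0.4
pack 662.5 u 41.5 v 0.2
```

```bash
python3 -m handwheel '[[0,0,1,0,0,0,1],[0,0,1,0,0,0,1],[0,0,1,0,0,0,1],[0,0,1,0,0,0,1],[0,0,1,0,0,0,1],[0,0,1,0,0,0,1],[0,0,1,0,0,0,1],[0,0,1,0,0,0,1]]'; python3 -c "
from h import *
jawpx()"
python3 -m handwheel '[[0,0,-5,0,0,0,1],[0,0,-20,0,0,0,1],[0,0,-60,0,0,0,1],[0,0,-100,0,0,0,1],[-45,0,-120,0,0,0,1],[-90,0,-120,0,0,0,1],[-135,0,-120,0,0,0,1],[-180,0,-120,0,0,0,1],[-220,0,-120,0,0,0,1],[-220,0,-120,0,0,0,1],[-220,0,-120,0,0,0,1]]'
python3 - <<'E'
from h import *
st();t=jawpx()
cv2.imwrite('pics/c8.png',cv2.resize(t['color'][130:310,210:430],None,fx=3,fy=3,interpolation=2)[:,:,::-1])
E
```

```text
clock: 21.15
tcp_pos: [0.5945, -0.0866, 0.2584]
tcp_rot: [2.374, 2.055, 0.0]
force: [-4.2, 0.9, 9.6]
finger_gap: -0.0001
jaw carriage 126.0 u -91.1 v -0.0
pack 660.5 u 41.3 v 0.1
clock: 22.3
tcp_pos: [0.5624, -0.305, 0.3789]
tcp_rot: [2.377, 2.052, 0.002]
force: [-0.1, -0.1, -0.4]
finger_gap: -0.0
22.3 [ 0.5624 -0.305   0.3789] F [-0.12 -0.05 -0.43] T [ 0.01 -0.03 -0.02] gap -0.0
jaw carriage 133.5 u -90.9 v 0.7
pack 666.5 u 41.2 v 0.2
```

View pics/c8.png

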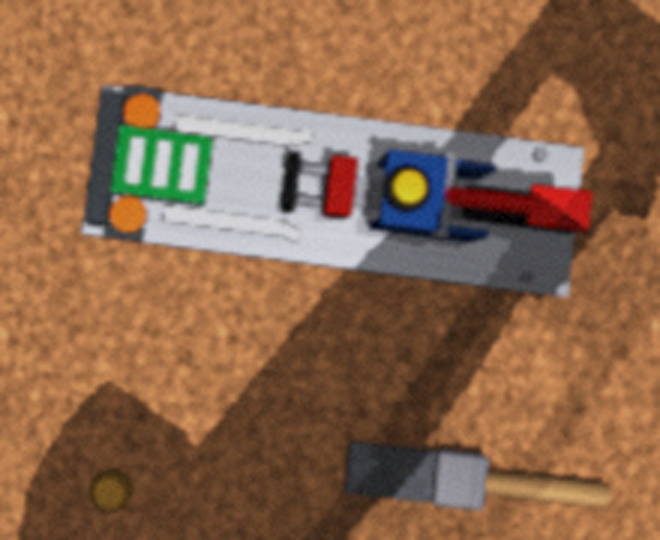

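Run:
```python
import h,pickle,cv2
a,b=pickle.load(open('s0.pkl','rb'))
class F:
    def __init__(s,c): s.c=c
    def snapshot(s,n): return s.c
v=h.viewer
def onlyjaw():
    try:h.jawpx()
    except ValueError:pass
h.viewer=F(a);onlyjaw()
for f in('top1','top6'):
    c=dict(a);c['color']=cv2.imread(f'pics/{f}.png')[:,:,::-1].copy();h.viewer=F(c);onlyjaw()
h.viewer=v;h.jawpx();h.st()
```

```text
jaw carriage 135.5 u -91.1 v 0.7
jaw carriage 135.5 u -91.0 v 0.8
jaw carriage 132.5 u -91.1 v 0.8
pack 653.0 u 6.1 v 1.3
jaw carriage 134.5 u -91.0 v 0.7
pack 662.5 u 41.2 v 0.1
22.4 [ 0.5629 -0.3033  0.3788] F [ 0.01  0.35 -0.49] T [ 0.01 -0.06 -0.04] gap 0.0003
```

```bash
python3 -c "
from h import *
print(arm.sign_off())"
```

```text
the job is handed in; nothing more can be done
None
```

The pack is seated against the steel stop, the jaw is fully back, and the job is handed in at about 22 s on the clock.

- **Placing:** I laid the pack between the rails about 6 mm beyond nest_mouth and about 1 mm off centre. It touched down at nest-floor height.
- **Clamping:** Five full trigger strokes brought the pack to about 40 mm. A slow sixth reached 19 N steady on the trigger, which by the given table is about 20 N on the jaw. The pack stopped moving during that squeeze. I only read the force between moves, so brief peaks were not measured.
- **Release:** I held the yellow button down for about 2 s, and the jaw sprang back.

**Last checks:**
- **Pack:** It measures 41.2 mm along (nominal home 41) and 0.1 mm across, against the stop and between the side buttons. Under the jaw it measured 40.1 mm; I put that 1 mm difference down to the camera measurement and did not resolve it.
- **Jaw:** It reads the same as in the first picture, and the pad face works out at about -53 mm, against -54 for fully open.
- **Robot and bystanders:** The arm is clear of everything with no force on the tool. The brush and the nut look untouched in the last picture. The spanner was outside that crop, but the arm never went near it.

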